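Shut the soap carton and hold the spring clip open around its card edge

TASK

Shut the soap carton's lid fully. Then take the steel spring clip off its stand by squeezing its handles, and bring it jaws-down over the middle of the carton's upright double card edge (front tongue and lid lip together), with one jaw well down on each side. Finish there still holding the clip: squeezed wide open, still, touching neither the carton nor its lid, so that a label can be slipped in before it bites; leave the other things on the shelf where they are.

Things in the scene. Friction and masses are not known exactly. Their poses are not given: they have to be found in the camera images.
- carton: Cardboard soap carton fixed to the shelf, left or right: 160 (x) x 140 (y) x 100 mm high, hinged lid. Origin: centre of its underside; +z up; its front (-x side) faces the robot, turned up to 0.3 rad. On the front an upright card tongue, 2.5 mm thick, 120 mm wide (y), at carton x = -82.5 to -80 mm, rises 40 mm above the rim, to z = 140 mm.
- carton_lid (a joint): Lid angle, rad: 0 shut (stop), growing as its front rises; starts at 0.4 to 0.8. Stiff hinge along carton y at lid_hinge: it stays where it is left; 1 to 2 N pressed on the lid moves it down. The lid is a 4 mm plate, 160 mm from hinge to front, 144 mm wide; its underside passes through the hinge axis, so its top face is at carton z = 104 mm when shut.
- lid_hinge (a point): Lid hinge axis, middle of the carton's far (+x) top rim: carton (80, 0, 100) mm.
- lid_press (a point): Point on the lid's top face, on its midline, 90 mm from the hinge: a good place to press it down. Moves with the lid.
- card_top (a point): Middle of the top of the double card edge once the lid is shut: carton (-79.75, 0, 140) mm. The lid's upturned front lip, 2.5 mm thick, 120 mm wide, rises 36 mm square to the lid's top face; shut, it stands 0.5 mm behind the tongue (carton x = -79.5 to -77 mm), tops level: a 5.5 mm thick edge running along carton y. This point is fixed to the carton.
- clip_stand: Fixed wood block 80 (x) x 100 (y) x 22 mm high with an upright steel strip, 4 mm thick (along x), 60 mm wide (y), its top at z = 70 mm. Origin: centre of its underside. The clip starts biting on the strip.
- clip: Steel spring clip, about 70 g, jaws down, two levers: this body is one, with the pivot. Origin: on the pivot axis, mid-width, 95 mm above the shelf at the start. y: pivot axis; z: from jaws to handles; this lever is on the +x side, the other on -x. Handles: plates 30 mm wide (y), splayed 0.35 rad each, ends 41 mm above the pivot and 54 mm apart over the outsides.
- clip_jaw (a joint): Clip opening, rad: 0 biting the 4 mm strip, -0.085 closed on nothing, 0.70 open stop. A spring closes it: squeezing the handles along clip x takes 4.5 N at first, 10 N at the stop; 20 to 25 N of grip holds it there. At the stop the handles are parallel, 22 mm over the outsides, reaching 48 mm above the pivot; each lever has then turned 0.35 rad if squeezed evenly.
- tip_a (a point): Lower inner edge, mid-width, of the jaw of clip (its +x side). Jaws are plates 36 mm wide (y), 3 mm thick, reaching 45 mm below the pivot; at the open stop the two tips are about 35 mm apart and 42 mm below the pivot.
- tip_b (a point): Lower inner edge, mid-width, of the other jaw (its -x side).
- mugs: Bystander: two stacked steel mugs, 80 mm across, 118 mm high; origin under the centre.
- scoop: Bystander: orange plastic scoop, cup 64 mm across and 50 mm high, flat handle; origin under the cup.
- scrub_brush: Bystander: scrubbing brush 130 x 50 x 40 mm; origin under the centre.
- soap_dish: Bystander: metal dish 110 x 80 mm with a bar of soap, 30 mm high; origin under the centre.
- basin: Bystander: steel bowl 170 mm across, 70 mm high; origin under the centre.
- bottle: Bystander: white bottle 68 mm across, 190 mm high; origin under the centre.
- wood_peg: Bystander: wooden clothes peg 75 mm long, lying flat, 12 mm high; origin under the centre.
Things that resemble listed ones, but are neither listed nor needed, are in the scene too. What is shaped like the carton but green is not meant.

How it is judged:
On the way, in this order (a step that is already met when the one before it is completed fails the run):
1. the lid is shut (value of joint carton_lid below 0.05 rad), for 0.2 s.
2. the clip is lifted off its stand in the fingers (contact force between the fingers and clip above 2 N and contact force between clip and clip_stand below 0.1 N and z of clip in the frame of clip_stand above 0.125 m), for 0.2 s.
At the end, for the whole second after the job is handed in: Lid below 0.05 rad. Clip in the fingers (over 3 N), still, opened past 0.45 rad, touching neither carton nor stand; one jaw tip in front of the tongue, one behind the lip, each 2 mm or more clear of the card, 10 to 35 mm below its top and within 30 mm of its middle (value of joint carton_lid below 0.05 rad and value of joint clip_jaw above 0.45 rad and contact force between the fingers and clip above 3 N and contact force between clip and carton below 0.2 N and contact force between clip and clip_stand below 0.2 N and linear speed of clip below 0.03 m/s and z of tip_a in the frame of carton between 0.105 and 0.13 m and y of tip_a in the frame of carton between -0.03 and 0.03 m and z of tip_b in the frame of carton between 0.105 and 0.13 m and y of tip_b in the frame of carton between -0.03 and 0.03 m and ((x of tip_a in the frame of carton below -0.0845 m and x of tip_b in the frame of carton above -0.075 m) or (x of tip_b in the frame of carton below -0.0845 m and x of tip_a in the frame of carton above -0.075 m))); the arm keeps its last pose, push and grip.
It fails at once if a bystander is moved more than 30 mm (distance of any of mugs, scoop, scrub_brush, soap_dish, basin, bottle, wood_peg from where it was at the start of the episode above 0.03 m).
It also fails if it takes over 58 s, if anything falls off the work surface, if the arm or the gripper's body presses on something with over 40 N, if the wrist force passes 120 N, or if a joint passes its speed limit or range.

ROBOT

A 6-joint arm with a two-finger parallel gripper is mounted at the origin on the work surface. World frame = base frame: x ahead of the robot, y to its left, z up, the work surface at z = 0. Lengths are in m, angles in rad, forces in N, time in s.
With the tool pointing down it reaches from about 0.275 to 0.875 m from the base axis. Payload 12.5 kg.
Tool frame: the origin (TCP) lies on the centre line of the jaws, within the pads' length; the fingertips stand r.finger_overhang ahead of it and the grasp point (between the pads) lies 3 mm ahead of it (r.finger_overhang is the distance from the TCP to the fingertips, in m); z points along the fingers, y is the direction in which the jaws open and shut (so a half turn about z gives the same grasp; the last joint's range is limited). The gripper opens to 85 mm and grips with 20 to 120 N. Pads are 22 mm wide; open, the fingers measure 114 mm over their backs; the gripper's body (76 mm by 85 mm) begins 54 mm behind the grasp point. The pads swing forward as they close: fully open they stand 13 mm farther back than shut.
Start: joints at [-1.219, 0.351, 1.652, -0, 1.139, -0.085], TCP at [0.233, -0.498, 0.253] pointing down, gripper open.
Joint ranges: [-2.75, 2.75], [-0.79, 2.1], [0.01, 2.65], [-1.57, 4.71], [0.07, 3.14], [-2.87, 2.87]. Speed limits (rad/s): [2.22, 2.22, 2.79, 3.14, 3.14, 3.14].

INTERFACE

Orientations are given as a unit quaternion [x, y, z, w].
In Python, from cell import r, optics gives the robot as it stands. The module is installed in compiled form; this text tells all that it offers. Calls block until the motion is done:
- r.move_to(position, orientation): joint-space move of the TCP to a pose.
- r.move_linear(position, rot=None, vel=0.15): straight line of the TCP; rot=None keeps the orientation; vel is the mean speed in m/s.
- r.set_joints(angles): joint-space move.
- r.set_gripper(opening, squeeze=None): opening from 0.0 (shut) to 1.0 (fully open); squeeze is the grip in N (None keeps the last); returns when the fingers have stopped.
- r.sleep(seconds).
- r.inverse_kinematics(position, orientation): joint angles nearest the present ones, or None.
- optics.get_image(name): name is "side" or "top"; returns a dict with "pixels" (384x512x3 uint8, red, green, blue), "depth" (384x512 float32, m along the optical axis (not along the pixel's ray), 0 where there is no reading), "fx", "fy", "cx", "cy" (pixels), "camera_from_world" (4x4, takes a point from world to camera coordinates). Camera axes: x right, y down, z forward; pixel columns grow to the right and rows downward; lengths in m; the calibration is good to about 2 mm. A picture is of the moment at which its call begins.
A pose or a line that the arm cannot do raises r.PlanningError and nothing moves.
- r.hand_in(): hands the job in, once; it reports no verdict.
Readings, each from a call of its own:
- r.current_t(): time.
- r.current_q(): joint angles.
- r.current_qvel(): joint speeds.
- r.current_effort(): joint torques, N m.
- r.current_tool_pos(): TCP position.
- r.current_ee_rot(): TCP orientation.
- r.current_contact_force(): force on the tool from outside, world axes, zero at the start.
- r.current_torque(): the same for the moment, N m.
- r.current_opening(): opening from 0.0 (shut) to 1.0 (fully open).
Only numpy, scipy, OpenCV 4.12 (cv2) and the standard library are available. Lean on these libraries where they do the work, as an engineer would, in place of code of your own. Each camera call takes 0.05 s, during which the arm holds its last target. There are 200 camera calls.

## Working session

There is one attempt and no reset: what is moved stays moved. The work goes in short steps, each a Python script; the robot and the scene stay as the last script left them, time stands still between calls to the robot, and variables do not carry over. Pictures are saved under pics/ and viewed, about 8 in all and at most 12, crops included, and the job is handed in when it is done.

```bash
mkdir -p pics
cat > h.py <<'E'
import numpy as np, cv2
from cell import r, optics
def grab(n):
    d=optics.get_image(n); np.savez(''+n+'.npz',**d); return d
def pts(d):
    z=d['depth']; v,u=np.mgrid[:z.shape[0],:z.shape[1]]
    P=np.stack([(u-d['cx'])/d['fx']*z,(v-d['cy'])/d['fy']*z,z],-1)
    T=np.linalg.inv(d['camera_from_world']); W=P@T[:3,:3].T+T[:3,3]; W[z==0]=np.nan; return W
def save(d,f,crop=None,s=1):
    im=d['pixels'][...,::-1]
    if crop: im=im[crop[1]:crop[3],crop[0]:crop[2]]
    cv2.imwrite('pics/'+f,cv2.resize(im,None,fx=s,fy=s,interpolation=cv2.INTER_CUBIC))
E
python3 - <<'E'
from h import *
for n in('side','top'):
    d=grab(n); save(d,n+'0.png',None,1.5); T=np.linalg.inv(d['camera_from_world']); print(n,d['fx'],T.round(3).tolist())
print(r.current_t(),r.finger_overhang,r.current_ee_rot())
E
```

```text
side 363.02875518267876 [[-0.918, -0.255, 0.303, 0.067], [-0.395, 0.545, -0.739, 1.032], [0.023, -0.798, -0.602, 1.033], [0.0, 0.0, 0.0, 1.0]]
top 449.9682176658966 [[-0.012, -0.977, 0.212, 0.138], [-1.0, 0.01, -0.008, -0.087], [0.006, -0.212, -0.977, 1.909], [0.0, 0.0, 0.0, 1.0]]
0.1 0.022 [ 9.76248327e-01  2.16653903e-01 -6.56750810e-05 -5.34575084e-04]
```

View pics/side0.png

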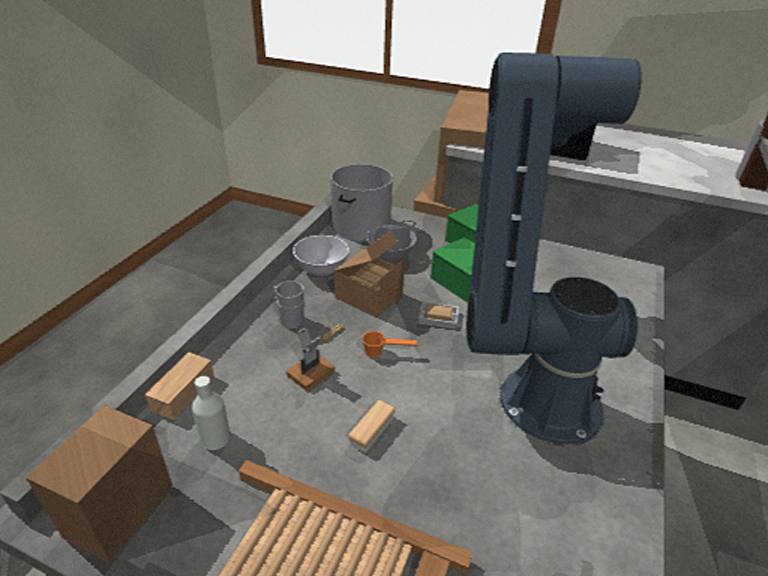

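View pics/top0.png

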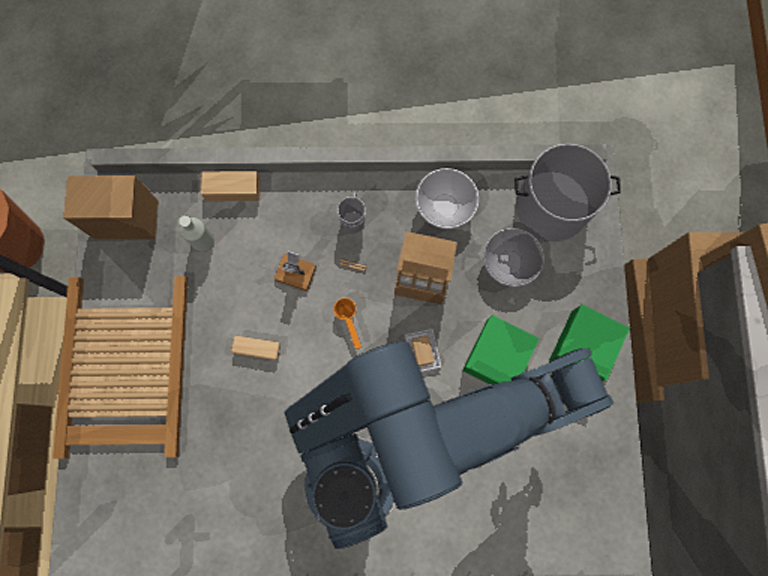

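Two views. The carton is the brown box with its lid raised: top (425,267), side (370,280). The green boxes at top (500,350) and (590,335) are decoys. For the clip I considered the steel thing on the wood stand at top (293,265), side (310,350), and the wooden peg at top (352,265). The steel one fits the description. I'll check it in a close crop.

Run:
```python
from h import *
t=dict(np.load('top.npz')); s=dict(np.load('side.npz'))
def c(d,x,y,w,h,k): return cv2.resize(d['pixels'][y:y+h,x:x+w,::-1],(w*k,h*k),interpolation=cv2.INTER_CUBIC)
a=np.hstack([c(t,180,160,50,40,7),c(t,255,150,50,55,7)[:280]]); b=np.hstack([c(s,185,210,50,50,6),c(s,215,150,60,65,6)[:300]])
w=max(a.shape[1],b.shape[1]); f=lambda i: np.pad(i,((0,0),(0,w-i.shape[1]),(0,0)))
cv2.imwrite('pics/crops.png',np.vstack([f(a),f(b)]))
for n,d,x,y,w,h in(('top',t,180,160,50,40),('top',t,255,150,55,55),('side',s,185,210,50,50),('side',s,215,150,60,65)):
    W=pts(d)[y:y+h,x:x+w].reshape(-1,3); W=W[W[:,2]>.015]; 
    print(n,len(W)); 
    for lo in np.arange(.015,.22,.015):
        k=W[(W[:,2]>=lo)&(W[:,2]<lo+.015)]
        if len(k): print(f'{lo:.3f}',len(k),np.median(k,0).round(3),k[:,:2].min(0).round(3),k[:,:2].max(0).round(3))
```

```text
top 415
0.015 275 [0.581 0.15  0.021] [0.535 0.019] [0.642 0.217]
0.030 18 [0.588 0.13  0.032] [0.504 0.018] [0.631 0.203]
0.045 9 [0.581 0.132 0.053] [0.502 0.022] [0.598 0.186]
0.060 9 [0.581 0.143 0.069] [0.579 0.134] [0.599 0.189]
0.075 6 [0.59  0.149 0.088] [0.581 0.141] [0.598 0.184]
0.090 35 [0.592 0.16  0.098] [0.577 0.143] [0.606 0.177]
0.105 30 [0.602 0.152 0.109] [0.572 0.142] [0.612 0.174]
0.120 20 [0.609 0.156 0.127] [0.566 0.139] [0.618 0.18 ]
0.135 13 [0.603 0.159 0.138] [0.561 0.139] [0.617 0.178]
top 1431
0.015 43 [ 0.525 -0.204  0.022] [ 0.496 -0.273] [ 0.721 -0.097]
0.030 57 [ 0.536 -0.229  0.039] [ 0.494 -0.294] [ 0.721 -0.126]
0.045 114 [ 0.546 -0.198  0.052] [ 0.494 -0.297] [ 0.716 -0.13 ]
0.060 57 [ 0.543 -0.192  0.068] [ 0.494 -0.3  ] [ 0.711 -0.126]
0.075 87 [ 0.55  -0.213  0.082] [ 0.493 -0.31 ] [ 0.707 -0.125]
0.090 86 [ 0.544 -0.217  0.1  ] [ 0.493 -0.298] [ 0.683 -0.125]
0.105 149 [ 0.649 -0.222  0.112] [ 0.495 -0.297] [ 0.676 -0.129]
0.120 177 [ 0.628 -0.212  0.128] [ 0.494 -0.291] [ 0.659 -0.137]
0.135 186 [ 0.607 -0.211  0.142] [ 0.494 -0.284] [ 0.642 
[... 1066 characters left out ...]
368 [ 0.638 -0.253  0.067] [ 0.497 -0.547] [ 0.826 -0.122]
0.075 425 [ 0.593 -0.207  0.082] [ 0.496 -0.368] [ 0.815 -0.121]
0.090 154 [ 0.563 -0.158  0.097] [ 0.496 -0.279] [ 0.684 -0.122]
0.105 80 [ 0.522 -0.196  0.112] [ 0.495 -0.294] [ 0.675 -0.131]
0.120 71 [ 0.518 -0.198  0.127] [ 0.496 -0.269] [ 0.656 -0.128]
0.135 52 [ 0.609 -0.182  0.139] [ 0.497 -0.248] [ 0.636 -0.132]
0.150 24 [ 0.6   -0.169  0.157] [ 0.588 -0.214] [ 0.612 -0.138]
0.165 16 [ 0.58  -0.152  0.174] [ 0.567 -0.178] [ 0.592 -0.132]
0.180 48 [ 0.545 -0.185  0.191] [ 0.524 -0.27 ] [ 0.57  -0.128]
0.195 83 [ 0.548 -0.198  0.203] [ 0.53  -0.261] [ 0.562 -0.137]
0.210 66 [ 0.558 -0.197  0.215] [ 0.54  -0.263] [ 0.572 -0.141]
```

View pics/crops.png

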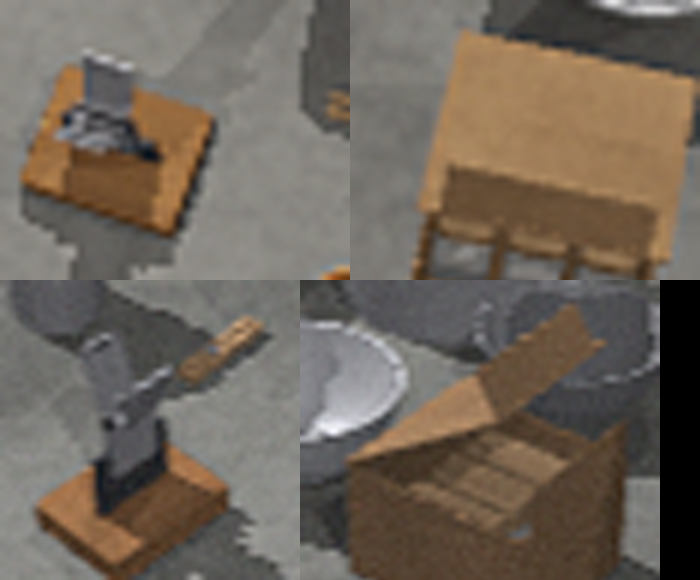

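The crop confirms it: a steel clip with splayed handles on the wood stand (top crop (100,110)), and the brown carton with its lid up and lip raised. Next I'll fit the poses.

```bash
cat > fit.py <<'E'
from h import *
def line(P):  # robust fitLine -> centre, dir (xy)
    vx,vy,x,y=cv2.fitLine(P[:,:2].astype(np.float32),cv2.DIST_HUBER,0,1e-3,1e-4).ravel(); return np.array([x,y]),np.array([vx,vy])
E
python3 - <<'E'
from fit import *
for n,boxes in(('top',((180,160,50,40),(255,150,55,55))),('side',((185,210,50,50),(215,150,60,70)))):
    d=dict(np.load(n+'.npz')); A=pts(d)
    (x,y,w,h),(X,Y,Wd,H)=boxes
    P=A[y:y+h,x:x+w].reshape(-1,3); hsv=cv2.cvtColor(d['pixels'],cv2.COLOR_RGB2HSV)[y:y+h,x:x+w].reshape(-1,3)
    near=np.linalg.norm(P[:,:2]-[.588,.155],axis=1)<.075
    wood=P[near&(hsv[:,1]>100)&(abs(P[:,2]-.022)<.006)]
    rc=cv2.minAreaRect((wood[:,:2]*1000).astype(np.float32)); print(n,'stand',rc)
    for z0,z1 in((.1,.142),):
        k=P[near&(P[:,2]>z0)&(P[:,2]<z1)]
        for nm,g in(('lo',k[k[:,0]<.5915]),('hi',k[k[:,0]>.5915])):
            g=g[g[:,2]>.118] 
            if len(g)>4:
                c,v=line(g); print(' handle',nm,len(g),g.mean(0).round(4),'yaw of plate',np.arctan2(-v[0],v[1]).round(3), g.min(0).round(3),g.max(0).round(3))
    Q=A[Y:Y+H,X:X+Wd].reshape(-1,3)
    t=Q[(Q[:,2]>.08)&(Q[:,2]<.15)&(Q[:,0]<.53)&(Q[:,0]>.48)&(Q[:,1]<-.11)]
    print(' tongue',len(t),t.min(0).round(4),t.max(0).round(4)); c,v=line(t); a=np.arctan(-v[0]/v[1]); print('  c',c,'yaw',a)
    t=t[t[:,2]>.115]; ca=np.array([np.cos(a),np.sin(a)]); sa=np.array([-ca[1],ca[0]]); print('  y ext',(t[:,:2]@sa).min(),(t[:,:2]@sa).max(),'x',np.percentile(t[:,:2]@ca,[5,50,95]))
    # lid plane
    L=Q[(Q[:,2]>.11)&(Q[:,2]<.18)&(Q[:,0]>.53)&(Q[:,1]<-.11)]
    for _ in range(4):
        co,*_x=np.linalg.lstsq(np.c_[L[:,:2],np.ones(len(L))],L[:,2],rcond=None)
        e=L[:,2]-np.c_[L[:,:2],np.ones(len(L))]@co; L=L[abs(e)<max(.003,1.5*e.std())]
    g=np.hypot(*co[:2]); print(' lid',len(L),'angle',np.arctan(g),'yaw',np.arctan2(-co[1],-co[0]),'rms',e.std(),'line z=.1: x at y=-.21',(.1-co[2]+.21*co[1])/co[0])
    u=L[:,:2]@np.array([-np.sin(np.arctan2(-co[1],-co[0])),np.cos(np.arctan2(-co[1],-co[0]))]); print('  lid y ext',u.min(),u.max())
E
```

```text
top stand ((589.8211669921875, 159.55613708496094), (100.91706848144531, 79.37378692626953), 69.80726623535156)
 handle lo 14 [0.5697 0.1658 0.1307] yaw of plate -0.338 [0.561 0.152 0.119] [0.577 0.18  0.14 ]
 handle hi 24 [0.6105 0.1522 0.1291] yaw of plate -0.332 [0.603 0.139 0.118] [0.618 0.165 0.141]
 tongue 123 [ 0.4932 -0.2654  0.0802] [ 0.5284 -0.1251  0.1449]
  c [ 0.5073484  -0.19006036] yaw -0.22080538
  y ext -0.13561231187919603 -0.018936034652450605 x [0.53547046 0.53677685 0.53926823]
 lid 363 angle 0.5700948457960175 yaw -0.22095445172481473 rms 0.001704632419948004 line z=.1: x at y=-.21 0.677753446139299
  lid y ext -0.14891165337690787 -0.004973749272263066
side stand ((592.0769653320312, 163.42459106445312), (100.50572204589844, 79.62846374511719), 70.07598114013672)
 handle lo 21 [0.5712 0.1689 0.1302] yaw of plate -0.369 [0.565 0.154 0.12 ] [0.578 0.183 0.141]
 handle hi 39 [0.6134 0.154  0.1281] yaw of plate -0.328 [0.606 0.136 0.119] [0.622 0.169 0.137]
 tongue 186 [ 0.4954 -0.2547  0.0808] [ 0.5299 -0.1211  0.1425]
  c [ 0.51081437 -0.18641803] yaw -0.22561355
  y ext -0.1305461442103033 -0.008024103366605567 x [0.53689661 0.53928366 0.54224438]
 lid 116 angle 0.5874441410654976 yaw -0.21513974533418254 rms 0.0010541094377136367 line z=.1: x at y=-.21 0.6789272559653438
  lid y ext -0.1442745820547378 -0.004353518627662676
```

```bash
cat >> h.py <<'E'
def quat(th): return [np.cos(th/2),np.sin(th/2),0,0]   # tool down, tool x at th, tool y at th-90deg
YC=-.22; CA=np.array([np.cos(YC),np.sin(YC)]); SA=np.array([-CA[1],CA[0]])
def cart(cx,cy): return CA*cx+SA*cy
E
python3 - <<'E'
from h import *
for th in(1.22,-1.92): print(th,r.inverse_kinematics([.591,.16,.13],quat(th)))
for th in(1.35,-1.79): print(th,r.inverse_kinematics([.51,-.192,.2],quat(th)))
p=cart(.638,-.076)
r.set_gripper(0.0)
r.move_to([.3,-.45,.33],quat(YC))
r.move_to([*p,.25],quat(YC))
f0=np.array(r.current_contact_force()); print(f0)
r.move_linear([*p,.175],vel=.12)
for z in np.r_[np.arange(.165,.13,-.008),.130,.1285,.127,.126,.125,.124]:
    r.move_linear([*p,z],vel=.06); f=np.array(r.current_contact_force())-f0
    print(round(z,4),r.current_tool_pos()[2].round(4),f.round(1))
    if f[2]>10: break
print(r.current_t()); d=grab('side'); save(d,'press.png',(180,120,310,230),5); grab('top')
E
```

```text
1.22 [ 1.88370423e-01  6.04856711e-01  1.58336614e+00 -4.44089210e-16
  9.53369806e-01  5.39166750e-01]
-1.92 [ 1.88370423e-01  6.04856711e-01  1.58336614e+00 -4.44089210e-16
  9.53369806e-01 -2.60401856e+00]
1.35 [-4.45493084e-01  4.03479901e-01  1.71856638e+00 -4.44089210e-16
  1.01954637e+00 -2.24696757e-01]
-1.79 None
[-0.4756926   0.26541268 -0.11184809]
0.165 0.1647 [ 0.6 -0.1  0.5]
0.157 0.1565 [ 0.7 -0.7  0.4]
0.149 0.1484 [ 0.6  0.1 -0. ]
0.141 0.1404 [0.6 0.1 0.4]
0.133 0.1325 [ 0.4 -0.7  0.8]
0.13 0.1299 [ 1.8 -1.4 -0.1]
0.1285 0.1285 [ 1.2 -0.8  0.8]
0.127 0.1269 [ 0.9 -0.7  0.1]
0.126 0.1261 [-0.  -0.8  2.5]
0.125 0.126 [-2.9  0.8 10.3]
6.6
```

View pics/press.png

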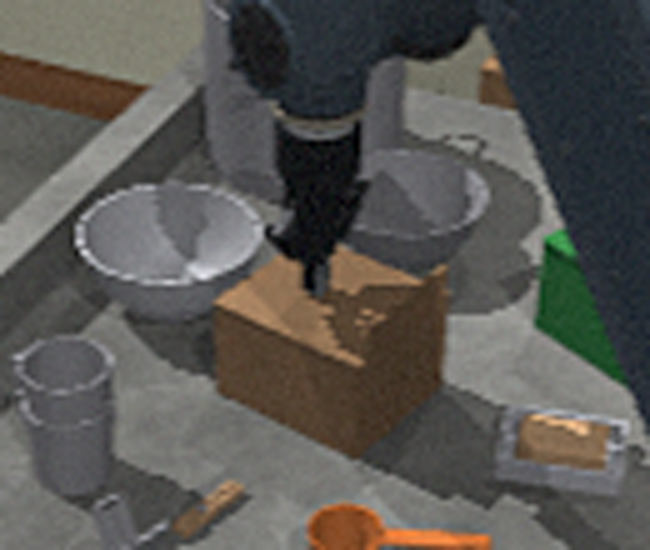

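The lid is shut: it stops at fingertip z = 0.104. Next is the clip, plus fresh views of the shut carton.

```bash
python3 - <<'E'
from h import *
p=cart(.638,-.076); q=quat(1.22)
r.move_linear([*p,.26],vel=.2); r.set_gripper(1.0)
r.move_to([.591,.16,.26],q)
grab('side'); grab('top')
r.move_linear([.591,.16,.132],vel=.12)
print(r.current_t(),r.current_contact_force())
d=grab('side'); a=cv2.resize(d['pixels'][190:260,170:250,::-1],None,fx=6,fy=6,interpolation=cv2.INTER_CUBIC)
cv2.imwrite('pics/pre.png',a)
E
python3 - <<'E'
from fit import *
from h import *
for n in('top','side'):
    d=dict(np.load(n+'.npz')); Q=pts(d).reshape(-1,3)
    X=Q[:,:2]@CA; Y=Q[:,:2]@SA
    k=(abs(X-.54)<.015)&(abs(Y+.076)<.075)&(Q[:,2]>.118)&(Q[:,2]<.15)
    t=Q[k]; print(n,k.sum())
    if k.sum()>5:
        c,v=line(t); print(' yaw',np.arctan(-v[0]/v[1]),'X pct',np.percentile(X[k],[3,25,50,75,97]).round(4),'Y',Y[k].min(),Y[k].max(),'z',t[:,2].max(), 'toprows X',np.median(X[k][t[:,2]>.134]))
    k=(abs(X-.62)<.11)&(abs(Y+.076)<.09)&(abs(Q[:,2]-.104)<.006); print(' lid',k.sum(),np.percentile(X[k],[1,99]).round(4),np.percentile(Y[k],[1,99]).round(4),np.median(Q[k,2]))
E
```

```text
11.0167 [-1.07314246 -0.00977651 -0.1139201 ]
top 73
 yaw -0.21761651 X pct [0.5347 0.5359 0.5375 0.5394 0.5423] Y -0.13589956804046546 -0.018604289628120187 z 0.14745570816111053 toprows X 0.5383746013190156
 lid 999 [0.5367 0.6969] [-0.1481 -0.0069] 0.10363518249538695
side 86
 yaw -0.22114582 X pct [0.537  0.5384 0.5393 0.5406 0.5448] Y -0.1347640896194917 -0.012713912252628478 z 0.14394042309264743 toprows X 0.539322127287288
 lid 544 [0.5372 0.6899] [-0.1452 -0.0029] 0.10373298771422895
```

View pics/pre.png

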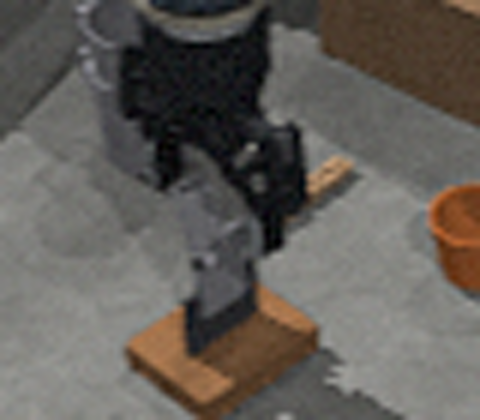

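The fingers straddle the handles. The card edge measures X≈0.539, Y≈-0.0755 on the carton axes. I'll squeeze and lift.

Run:
```python
from h import *
r.set_gripper(0.0,squeeze=25); print(r.current_opening(),r.current_contact_force())
d=grab('side'); a=d['pixels'][190:260,170:250,::-1]
r.move_linear([.591,.16,.20],vel=.08)
print(r.current_opening(),r.current_contact_force(),r.current_t())
d=grab('side'); b=d['pixels'][165:235,170:250,::-1]
cv2.imwrite('pics/grip.png',cv2.resize(np.hstack([a,b]),None,fx=5,fy=5,interpolation=cv2.INTER_CUBIC))
```

```text
0.25219969520380814 [ 0.40415388  0.02579548 -0.91974579]
0.24715844238188522 [-0.18624017 -0.41293319 -0.71970369] 12.7167
```

View pics/grip.png

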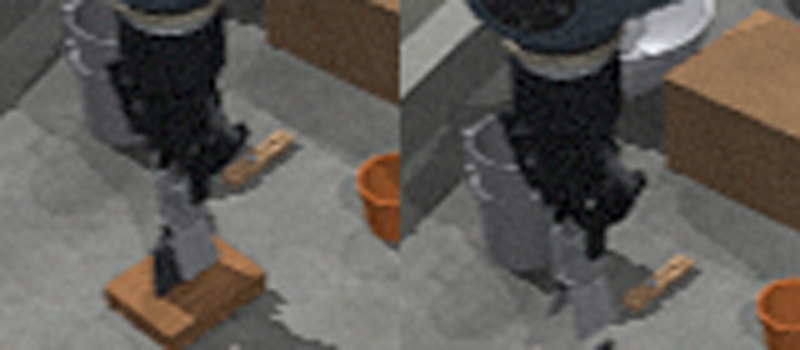

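The clip is off the stand and wide open (0.25 × 85 = 21 mm across the handles). I'll carry it over the card edge and measure the jaws.

Run:
```python
from h import *
p=cart(.539,-.0755); q=quat(YC+np.pi/2)
r.move_linear([.591,.16,.30],vel=.15)
r.move_to([*p,.29],q)
print(r.current_tool_pos(),r.current_opening(),r.current_t())
out=[]
for n in('side','top'):
    d=grab(n); A=pts(d); T=d['camera_from_world']
    c=T@np.array([*p,.225,1]); u,v=(d['fx']*c[0]/c[2]+d['cx'],d['fy']*c[1]/c[2]+d['cy']); u,v=int(u),int(v); print(n,u,v)
    out.append(cv2.resize(d['pixels'][v-35:v+35,u-35:u+35,::-1],(400,400),interpolation=cv2.INTER_CUBIC))
    Q=A.reshape(-1,3); X=Q[:,:2]@CA-.539; Y=Q[:,:2]@SA+.0755
    k=(abs(X)<.045)&(abs(Y)<.03)&(Q[:,2]>.18)&(Q[:,2]<.275)
    for lo in np.arange(.18,.275,.008):
        m=k&(Q[:,2]>=lo)&(Q[:,2]<lo+.008)
        if m.sum(): print(f'{lo:.3f}',m.sum(),'X',np.percentile(X[m],[0,50,100]).round(4),'Y',np.percentile(Y[m],[0,50,100]).round(4))
cv2.imwrite('pics/over.png',np.hstack(out))
```

```text
[ 0.5098956  -0.19060956  0.28987434] 0.24428072700164802 14.9333
side 261 162
0.196 8 X [-0.018  -0.0144  0.0223] Y [-0.0182  0.0028  0.0198]
0.204 16 X [-0.0165 -0.013   0.019 ] Y [-0.0149  0.0036  0.0193]
0.212 13 X [-0.0141 -0.0109  0.016 ] Y [-0.0193  0.0025  0.0198]
0.220 12 X [-0.013  -0.0106  0.0137] Y [-0.0154  0.0075  0.0204]
0.228 17 X [-0.0125 -0.0063  0.0105] Y [-0.014   0.0023  0.0205]
0.236 7 X [-0.0059 -0.0036 -0.0007] Y [-0.0071  0.0144  0.024 ]
0.244 18 X [-0.0104  0.0026  0.0128] Y [-0.0091  0.0106  0.0214]
0.252 13 X [-0.0112 -0.007   0.0125] Y [-0.009   0.0054  0.0169]
0.260 9 X [-0.0148  0.0083  0.0132] Y [-0.0048  0.0051  0.0153]
0.268 11 X [-0.0184  0.0095  0.019 ] Y [-0.0164  0.0121  0.0185]
top 280 187
```

View pics/over.png

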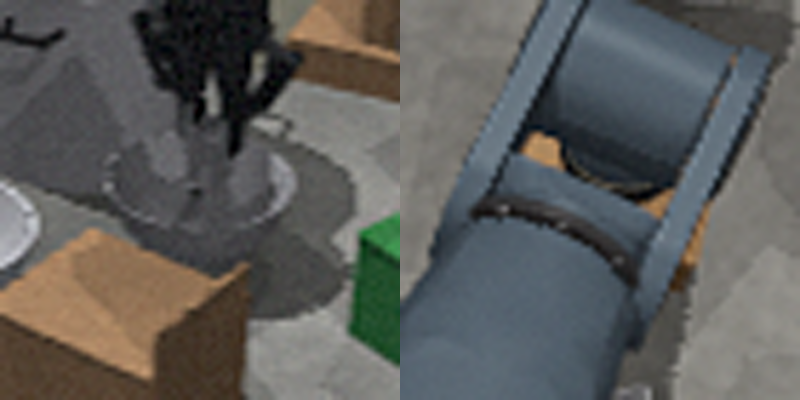

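The side view shows both jaws hanging evenly (tips about ±19 mm, tip z about 91 mm below the TCP) above the card edge at (200,310). Lowering now.

Run:
```python
from h import *
p=cart(.538,-.0755); f0=np.array(r.current_contact_force())
r.move_linear([*p,.25],vel=.1)
for z in(.235,.222,.210):
    r.move_linear([*p,z],vel=.05); f=np.array(r.current_contact_force())-f0; print(z,f.round(1))
    if np.linalg.norm(f)>6: break
r.sleep(.5); print(r.current_tool_pos(),r.current_opening(),r.current_t(),r.current_contact_force()-f0)
d=grab('side'); Q=pts(d).reshape(-1,3); X=Q[:,:2]@CA; Y=Q[:,:2]@SA+.0755
cv2.imwrite('pics/final.png',cv2.resize(d['pixels'][150:225,215:315,::-1],(800,600),interpolation=cv2.INTER_CUBIC))
k=(abs(X-.539)<.04)&(abs(Y)<.07)&(Q[:,2]>.108)&(Q[:,2]<.17)
im=d['pixels'].reshape(-1,3); sat=cv2.cvtColor(d['pixels'],cv2.COLOR_RGB2HSV)[...,1].ravel()
for nm,m0 in(('steel',sat<60),('card',sat>=60)):
    for lo in np.arange(.108,.17,.006):
        m=k&m0&(Q[:,2]>=lo)&(Q[:,2]<lo+.006)
        if m.sum(): print(nm,f'{lo:.3f}',m.sum(),'X',np.percentile(X[m],[0,25,50,75,100]).round(4),'Y',np.percentile(Y[m],[0,100]).round(3))
```

```text
0.235 [ 0.5 -0.7 -0.2]
0.222 [0.2 0.4 0. ]
0.21 [ 0.1 -0.9  0.4]
[ 0.50857682 -0.19107073  0.2100615 ] 0.2467531418566673 17.3333 [0.69245486 0.02023941 0.29324687]
steel 0.108 1 X [0.5397 0.5397 0.5397 0.5397 0.5397] Y [-0.043 -0.043]
steel 0.114 3 X [0.5222 0.5226 0.5229 0.5311 0.5393] Y [-0.042 -0.   ]
steel 0.120 8 X [0.5222 0.5233 0.5241 0.53   0.5411] Y [-0.044  0.015]
steel 0.126 10 X [0.5201 0.5226 0.5255 0.5285 0.5559] Y [-0.017  0.017]
steel 0.132 7 X [0.5255 0.5262 0.5272 0.5408 0.5539] Y [-0.013  0.011]
steel 0.138 10 X [0.5264 0.5285 0.529  0.5361 0.5447] Y [-0.029  0.022]
steel 0.144 9 X [0.5265 0.5288 0.5303 0.5321 0.5488] Y [-0.016  0.017]
steel 0.150 9 X [0.5302 0.5316 0.5318 0.5332 0.5355] Y [-0.017  0.019]
steel 0.156 5 X [0.5315 0.532  0.5336 0.5339 0.5369] Y [-0.006  0.02 ]
steel 0.162 8 X [0.5278 0.5305 0.5356 0.5434 0.5456] Y [-0.015  0.022]
steel 0.168 3 X [0.5287 0.534  0.5393 0.5436 0.5479] Y [0.005 0.017]
card 0.108 13 X [0.5366 0.5386 0.5404 0.5416 0.5456] Y [-0.057  0.057]
card 0.114 10 X [0.5359 0.5381 0.5391 0.5402 0.5465] Y [-0.06  0.06]
card 0.120 13 X [0.5356 0.5381 0.5395 0.5409 0.5457] Y [-0.052  0.057]
card 0.126 18 X [0.5254 0.5389 0.54   0.5417 0.5576] Y [-0.054  0.06 ]
card 0.132 18 X [0.5244 0.5389 0.5413 0.5437 0.5532] Y [-0.06   0.061]
card 0.138 12 X [0.5358 0.5387 0.5402 0.5421 0.5445] Y [-0.056  0.059]
card 0.150 1 X [0.5475 0.5475 0.5475 0.5475 0.5475] Y [0.019 0.019]
card 0.156 2 X [0.5436 0.5438 0.5441 0.5443 0.5445] Y [0.017 0.018]
card 0.162 2 X [0.545  0.5466 0.5483 0.5499 0.5516] Y [0.014 0.016]
```

View pics/final.png

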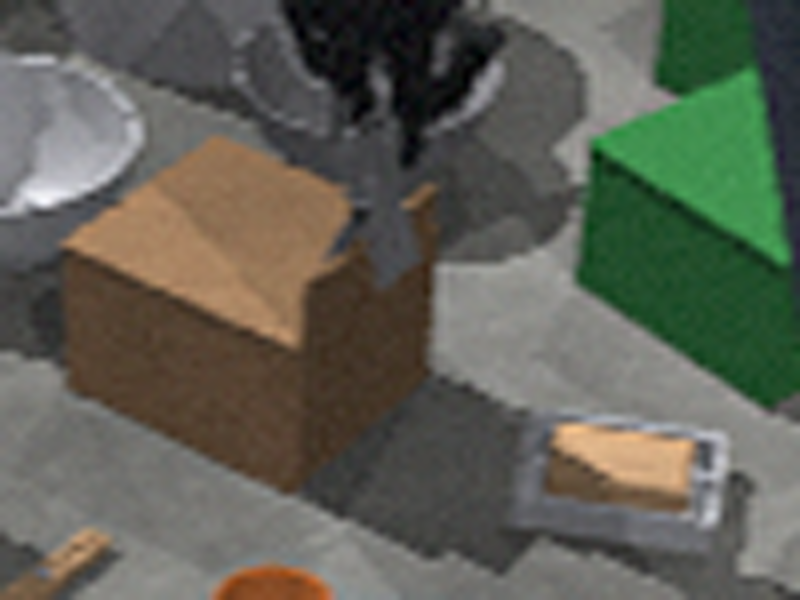

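Run:
```python
from h import *
print(r.current_opening(),abs(np.array(r.current_qvel())).max(),r.current_t()); r.hand_in()
```

```text
0.24674240494635064 0.0010491021206945593 17.3833
the job is handed in; nothing more can be done
```

I shut the carton's lid, squeezed the clip off its stand and lowered it over the middle of the double card edge. I handed the job in at 17.4 s with the clip still squeezed open at 25 N. There was no verdict to read, so these are my own last checks:

- **Lid:** it came to a firm stop with the fingertip at z = 0.104 m. A later depth reading put the lid's top face at 0.1037 m, so it is shut.
- **Clip opening:** the handles are about 21 mm across, which is the open stop.
- **Jaw position:** the tips are about 23 mm below the card top (z ≈ 0.117 m). They sit about 12 mm clear of the card on each side and are centred on it to within a few mm.
- **Contact:** the wrist force changed by less than 1 N as the clip went down. The arm was still at the end.

**Less certain:** the side camera saw the rear jaw only partly, and the arm hid it from the top camera. Its clearance therefore rests on a few depth points and on the even jaw spread I measured just before lowering. The tip height came out about 13 mm lower than I had predicted from the squeeze, so I used the measured value. The two views agreed on the card edge to about 1 mm and on the clip to 2–3 mm.

I viewed 7 pictures. I saw no bystander shifted in the views I checked.

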